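# Refit the pulled-off dial knob of a heat controller

### The job

The oblong pointer knob has come off the heat controller: pick it up from the bench and put it back on the bare D-shaft, feeling for the flat with light pressure and then pushing until the knob snaps fully home. Then turn it anticlockwise until its nose points at the round off dot, and let go. Don't force it - a firm thumb's push is enough, and more than about 3 kg would break the switch - and leave the other things on the bench where they are.

Things in the scene. Friction and masses are not known exactly. Their poses are not given: they have to be found in the camera images.
- pointer_knob: The loose knob: black plastic, oblong, 46 mm long (x -20 to +26), 26 wide (y), 36 high; flat parallel sides from x = -16 to +12, then tapering to a blunt nose at +x; white line on top. Stands upright on the bench, bore down. Origin on the bore's axis at the underside, z up. Bore: D-shaped, 16 deep, 15 across, its flat on the nose side (+x), 2.4 from the axis; mouth bevelled, not at the flat. 30 to 65 g.
- knob_seat (a point): Ceiling of the knob's bore, on its axis, 16 mm above the underside. Once the flats match, a sprung ball in the shaft's round side, 9 mm below its top, stops the knob about 6 mm down; pushed over it with about 8 N, the knob snaps home, the ceiling on the shaft's top.
- knob_nose (a point): Tip of the knob's nose, at the height of the underside, 26 mm from the axis along the knob's +x.
- control_box: Heat controller: fixed grey steel case, 200 mm deep (x), 250 wide (y), top panel 55 above the bench. Origin at the centre of its footprint, z up, x away from the robot at yaw 0. Two dials with white ticks on the panel: the one at (-25, -55) in its frame still has its own pointer knob, 44 high over the panel (fixed, leave it); the one at (-25, +55) shows a bare shaft.
- shaft_tip (a point): Centre of the top of the bare upright D-shaft, 24 mm above the panel; axes are the case's and do not turn with the shaft. Steel, 14 thick, flat 2 from the axis; sharp top edge; 0.5 play in the bore, about 8 degrees either way. Sprung: sinks up to 3 under a push (1.5 N to start, 4.5 N at the stop) and pops back up.
- shaft_foot (a point): Foot of the bare shaft on the panel, on its axis (round collar there, radius 10 mm, 3 high). Which way the flat faces is not measured: at the start 0.6 to 3.4 rad clockwise (from above) of the direction to the off dot. The shaft turns against 0.04 N m drag: a knob pressed lightly on it slides round until the flats match and the shaft pops into the bore; turned further, it takes the shaft along.
- off_dot (a point): Round white off dot on the panel, 7 mm across, 34 mm from the bare shaft's axis, at +135 degrees (anticlockwise from the case's x axis, from above); a nose pointing at it ends 8 mm short of its centre. Ticks follow clockwise every 30 degrees. The shaft turns from 0.25 rad anticlockwise beyond the dot (hard stop) to 4.6 rad clockwise of it.
- round_knob: Bystander: a small round black knob, 34 mm wide and 20 mm high, with a narrower waist: a spare for another machine; origin at the centre of its underside
- tape_roll: Bystander: empty cardboard tape core lying flat, 68 mm across, 24 mm high; origin at the centre of its underside
- pliers: Bystander: blue-handled pliers lying flat, 160 mm long, 14 mm high; origin at the pivot, on the bench
- cutters: Bystander: red-handled pliers lying flat, 160 mm long, 14 mm high; origin at the pivot, on the bench
- screwdriver: Bystander: black-handled screwdriver lying on the bench, about 200 mm long, 30 mm high
- marker: Bystander: white marker pen with green cap lying flat, 125 mm long, 13 mm high; origin under the middle of the pen
- jar: Bystander: small clear jar with white lid, 60 mm across, 70 mm high; origin at the centre of its underside
Not all that is in view belongs to the job. What is shaped like the pointer_knob but blue or orange is not meant.

How it is judged:
By the outcome, as a careful person would: the job done as asked, in the order asked, and still so for the second after the job is handed in, with the robot touching nothing.
It also fails if it takes over 72 s, if anything falls off the work surface, if the arm or the gripper's body presses on something with over 40 N, if the wrist force passes 120 N, or if a joint passes its speed limit or range.

### The arm

A 6-joint arm with a two-finger parallel gripper is mounted at the origin on the work surface. World frame = base frame: x ahead of the robot, y to its left, z up, the work surface at z = 0. Lengths are in m, angles in degrees, forces in N, time in s.
With the tool pointing down it reaches from about 0.4 to 0.825 m from the base axis. Payload 7 kg.
Tool frame: the origin (TCP) lies on the centre line of the jaws, within the pads' length; the fingertips stand 11 mm ahead of it and the grasp point (between the pads) lies 8 mm behind it; z points along the fingers, y is the direction in which the jaws open and shut (so a half turn about z gives the same grasp; the last joint's range is limited). The gripper opens to 88 mm and grips with 3 to 60 N. Pads are 19 mm wide; open, the fingers measure 130 mm over their backs; the gripper's body (78 mm by 193 mm) begins 47 mm behind the grasp point.
Start: joints at [-50.586, 20.546, 0.682, 0, -70.136, -16.507], TCP at [0.263, -0.622, 0.203] pointing down, gripper open.
Joint ranges: [-176.03, 176.03], [-82.01, 121.73], [-58.28, 71.71], [-173.87, 95.51], [-174.79, -0.11], [-173.66, 173.66]. Speed limits (degrees/s): [136.94, 136.94, 172.46, 180, 180, 180].

### API

Orientations are given as [roll, pitch, yaw] about the fixed x, y, z axes, in that order (R = Rz(yaw) Ry(pitch) Rx(roll)).
In Python, from plant import ctrl, cams, order gives the robot as it stands.
- The arm moves only by the tool jog_arm, never from a script. Its argument "motion" is a list of rows, each an object with "offset": the shift along the tool's x, y, z in mm, a list of three; "roll": the turn about the tool's z in rad; "hand": the finger opening in mm, from 0 to 87.6. A call has 1 to 20 rows; each row is the pose to reach, as a shift and turn from the pose commanded when the call began, along the tool's axes at that moment; what a row does not reach only later rows make up. A row lasts 1/12 s, in which the tool goes at most 41.7 mm and 7.16 degrees, less where a joint would pass 70% of its speed; a pose out of reach is approached as far as the arm can. A call with a gripper value outside its range is refused whole. The fingers move at their own pace and stop on an object; the grip force is fixed at half the most. Time passes only in rows, so rows that repeat a pose let the fingers close. It gives the time, the measured TCP pose, the force and the opening at its end, in the units of the state.
- ctrl.get_obs(): the state, without advancing time (a new reading comes with each control period).
- cams.snapshot(name): name is "scene" or "top" or "wrist"; returns a dict with "img" (400x640x3 uint8, red, green, blue), "K" (3x3 intrinsics, pixels), "cam_to_world" (4x4, takes a point from camera to world coordinates); the wrist camera has in their place "T_tool_cam" (4x4, takes a point from camera to tool coordinates, whose origin is the TCP and whose axes are the flange's). Camera axes: x right, y down, z forward; pixel columns grow to the right and rows downward; lengths in m; the calibration is good to about 2 mm. The wrist camera is an equidistant fisheye: a pixel r from the principal point sees the ray r / f radians off the axis. A picture is of the moment at which its call begins: read the wrist's pose just before it. There is no depth.
- order.close_job(): hands the job in, once; it reports no verdict.
The state is a dict: "clock": time; "joint_pos": joint angles; "qvel": joint speeds; "tau": joint torques, N m; "tool_pos": TCP position; "orientation": TCP orientation; "force": force on the tool from outside, world axes, zero at the start; "moment": the same for the moment, N m; "opening": finger opening in m.
Only numpy, scipy, OpenCV 4.12 (cv2) and the standard library are available. Lean on these libraries where they do the work, as an engineer would, in place of code of your own. Each camera call takes 0.05 s, during which the arm holds its last target. There are 200 camera calls.

## Working session

There is one attempt and no reset: what is moved stays moved. The work goes in short steps, Python scripts to look and compute and a tool call to move; the robot and the scene stay as the last step left them, time stands still between calls to the robot, and variables do not carry over. Pictures are saved under pics/ and viewed, about 8 in all and at most 12, crops included, and the job is handed in when it is done.

Besides the shell and the picture viewer there is one more tool, called after "Request:" as name([rows], argument=value, ...), one row to a line, values as JSON. jog_arm: Moves the arm, as the interface text tells. Its arguments: {"type":"object","properties":{"motion":{"type":"array"}},"required":["motion"]}

```bash
mkdir -p pics; cat > h.py <<'E'
import numpy as np, cv2
from scipy.spatial.transform import Rotation as R
from plant import ctrl, cams, order
def snap(n,f):
    o=ctrl.get_obs(); s=cams.snapshot(n); cv2.imwrite('pics/'+f,s['img'][:,:,::-1])
    s['o']=o; np.save('pics/'+f+'.npy',s,allow_pickle=True); return s
def load(f): return np.load('pics/'+f+'.npy',allow_pickle=True).item()
def Tt(o):
    T=np.eye(4);T[:3,:3]=R.from_euler('xyz',o['orientation'],degrees=True).as_matrix();T[:3,3]=o['tool_pos'];return T
def ray(s,u,v):
    K=np.array(s['K']);x=(u-K[0,2])/K[0,0];y=(v-K[1,2])/K[1,1]
    if 'T_tool_cam' in s:
        C=Tt(s['o'])@np.array(s['T_tool_cam']);t=np.hypot(x,y);d=np.array([x/t*np.sin(t),y/t*np.sin(t),np.cos(t)]) if t>1e-9 else np.array([0,0,1.])
    else: C=np.array(s['cam_to_world']);d=np.array([x,y,1])
    return C[:3,3],C[:3,:3]@d
def onz(s,u,v,z):
    c,d=ray(s,u,v);return c+d*(z-c[2])/d[2]
E
python3 - <<'E'
from h import *
o=ctrl.get_obs();print(o)
a=snap('top','top0.png');b=snap('scene','sc0.png');w=snap('wrist','w0.png')
print(a['K'],a['cam_to_world'],w['T_tool_cam'],w['K'])
E
```

```text
{'clock': 0.0, 'joint_pos': array([-5.05875258e+01,  2.05920460e+01,  6.34495765e-01, -2.10861554e-02,
       -7.01335607e+01, -1.65065929e+01]), 'qvel': array([-0.05759044, -0.03888096,  0.02758666,  0.01117389,  0.01702614,
        0.03933758]), 'tau': array([ 7.48211664e-05, -5.82724750e+01,  2.93043673e+01,  6.99712202e+00,
        6.71414149e-03, -1.30416574e-04]), 'tool_pos': array([ 0.26250365, -0.62131179,  0.20201825]), 'orientation': array([ 1.79907012e+02, -6.88427019e-03, -1.57101295e+02]), 'force': array([-0.25990377,  0.70866618, -0.40899279]), 'moment': array([ 0.01203395,  0.07846973, -0.00273922]), 'opening': 0.08788862526877987}
[[468.82580088   0.         320.18533814]
 [  0.         468.82580088 195.82303225]
 [  0.           0.           1.        ]] [[-0.00587541 -0.99769239  0.06764146  0.44635599]
 [-0.99995576  0.00536491 -0.00772636  0.00777959]
 [ 0.00734564 -0.06768386 -0.99767978  1.56066752]
 [ 0.          0.          0.          1.        ]] [[-8.51970429e-04 -9.68222245e-01 -2.50089901e-01  6.70134923e-02]
 [ 9.99999587e-01 -9.04269828e-04  9.42224598e-05 -4.02935272e-04]
 [-3.17377033e-04 -2.50089717e-01  9.68222615e-01 -1.81393455e-01]
 [ 0.00000000e+00  0.00000000e+00  0.00000000e+00  1.00000000e+00]] [[309.70691629   0.         320.48064746]
 [  0.         309.70691629 200.61422755]
 [  0.           0.           1.        ]]
```

View pics/top0.png

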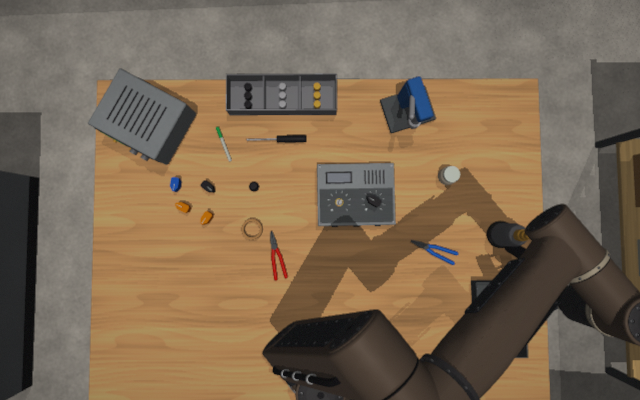

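View pics/sc0.png

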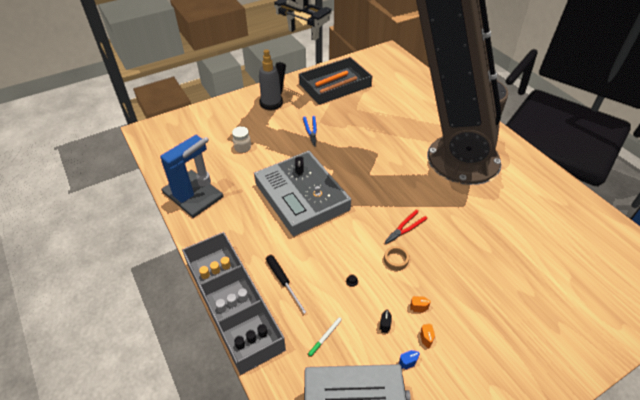

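The top view shows the black pointer knob at (208,186), the round knob at (254,186), and the controller case at about (317–396, 163–226). The bare shaft is near (340,202). The scene view shows the black knob at (386,320).

```bash
python3 - <<'E'
from h import *
a=load('top0.png');b=load('sc0.png')
g=a['img'].max(2)
def cnt(s,x0,y0,x1,y1,th=60):
    m=np.zeros(s['img'].shape[:2],np.uint8);m[y0:y1,x0:x1]=(s['img'][y0:y1,x0:x1].max(2)<th)*255
    c=max(cv2.findContours(m,0,1)[0],key=cv2.contourArea);return c
c=cnt(a,196,174,222,200);M=cv2.moments(c);u=M['m10']/M['m00'],M['m01']/M['m00']
print(u,cv2.minAreaRect(c),onz(a,*u,.02),np.linalg.norm(onz(a,*u,.02)[:2]))
c=cnt(b,374,300,398,340);M=cv2.moments(c);v=M['m10']/M['m00'],M['m01']/M['m00'];print(v,onz(b,*v,.018),cv2.minAreaRect(c))
print('shaft',onz(a,340,202,.079))
for p in [(317,163),(396,163),(396,225),(317,225)]: print(onz(a,*p,.055))
T=Tt(ctrl.get_obs());print(T[:3,:3])
cr=np.hstack([cv2.resize(a['img'][165:210,170:230],None,fx=6.5,fy=8,interpolation=2),cv2.resize(a['img'][180:225,315:375],None,fx=6.5,fy=8,interpolation=2)])
cv2.imwrite('pics/c0.png',cr[:,:,::-1])
E
```

```text
(207.7017543859649, 186.23976608187135) ((208.25003051757812, 186.75001525878906), (14.142135620117188, 7.77817440032959), 45.0) [0.58442896 0.36603249 0.02      ] 0.6895919063819448
(385.05779569892474, 323.3709677419355) [0.58655904 0.36926217 0.018     ] ((385.0500183105469, 322.1499938964844), (9.475231170654297, 19.79899024963379), 8.13010311126709)
shaft [ 0.52687371 -0.0663115   0.079     ]
[0.65489353 0.00579631 0.055     ]
[ 0.65365073 -0.25001869  0.055     ]
[ 0.45327841 -0.2466453   0.055     ]
[0.45475764 0.00688021 0.055     ]
[[-9.21169830e-01 -3.89160311e-01 -6.30742372e-04]
 [-3.89160804e-01  9.21169065e-01  1.19226189e-03]
 [ 1.17039355e-04  1.34373589e-03 -9.99999090e-01]]
```

View pics/c0.png

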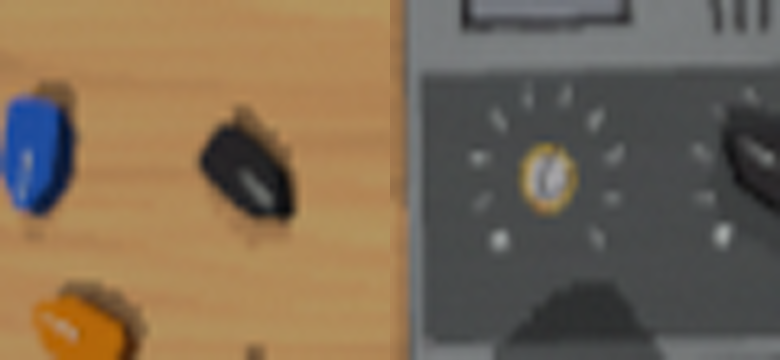

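The zoomed crop shows the knob's nose and white line pointing to the lower right, roughly yaw −135°. The off dot is to the lower left of the shaft, as the description says. I'll move over the shaft for a close look, then go on to the knob.

Request:
jog_arm([
  {"offset": [-433,415,-48],"roll": -1.95,"hand": 60},
  {"offset": [-433,415,-48],"roll": -1.95,"hand": 60},
  {"offset": [-433,415,-48],"roll": -1.95,"hand": 60},
  {"offset": [-433,415,-48],"roll": -1.95,"hand": 60},
  {"offset": [-433,415,-48],"roll": -1.95,"hand": 60},
  {"offset": [-433,415,-48],"roll": -1.95,"hand": 60},
  {"offset": [-433,415,-48],"roll": -1.95,"hand": 60},
  {"offset": [-433,415,-48],"roll": -1.95,"hand": 60},
  {"offset": [-433,415,-48],"roll": -1.95,"hand": 60},
  {"offset": [-433,415,-48],"roll": -1.95,"hand": 60},
  {"offset": [-433,415,-48],"roll": -1.95,"hand": 60},
  {"offset": [-433,415,-48],"roll": -1.95,"hand": 60},
  {"offset": [-433,415,-48],"roll": -1.95,"hand": 60},
  {"offset": [-433,415,-48],"roll": -1.95,"hand": 60},
  {"offset": [-433,415,-48],"roll": -1.95,"hand": 60},
  {"offset": [-433,415,-48],"roll": -1.95,"hand": 60},
  {"offset": [-433,415,-48],"roll": -1.95,"hand": 60},
  {"offset": [-433,415,-48],"roll": -1.95,"hand": 60},
  {"offset": [-433,415,-48],"roll": -1.95,"hand": 60},
  {"offset": [-433,415,-48],"roll": -1.95,"hand": 60},
])

```text
clock: 1.82
tool_pos: [0.4997, -0.0716, 0.2509]
orientation: [180.0, 0.0, -45.5]
force: [-1.4, -0.3, 0.1]
opening: 0.0603
```

```bash
python3 - <<'E'
from h import *
w=snap('wrist','w1.png');o=w['o']
print(o['clock'],o['joint_pos'],o['tool_pos'],o['orientation'],o['force'])
E
```

```text
1.8167 [ 1.41713794e+01  2.60890296e+00 -1.59056054e+01 -2.65722469e-03
 -7.14931170e+01  3.02871071e+01] [ 0.49967599 -0.07162997  0.25091326] [ 1.79994686e+02  6.02150884e-03 -4.55423574e+01] [-1.4494554  -0.26666517  0.06721712]
```

View pics/w1.png

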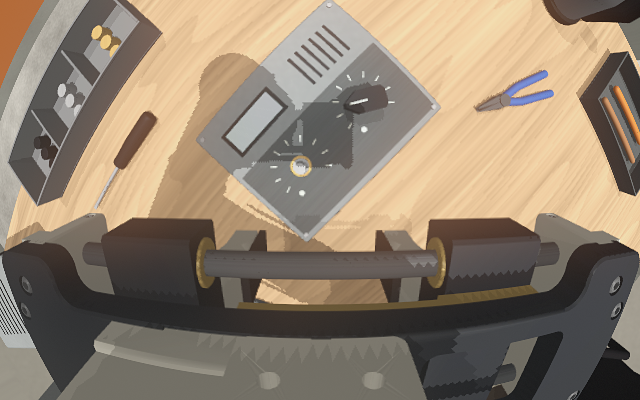

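The wrist view shows the bare shaft, with its gold collar, at (300,166), and the off dot at (302,193). The tool's joint relation is yaw = q1 + q6 − 90. I'll measure the shaft, then go to the knob.

```bash
python3 - <<'E'
from h import *
w=load('w1.png');im=w['img'].astype(int)
g=((im.min(2)>170)*255).astype(np.uint8); m=np.zeros_like(g); m[130:215,255:345]=g[130:215,255:345]
n,l,st,ce=cv2.connectedComponentsWithStats(m)
for i in range(1,n):
  if st[i,4]>4: print(st[i],ce[i].round(1),onz(w,*ce[i],.055).round(4))
y=(im[:,:,0]-im[:,:,2]>45)&(im[:,:,0]>90);y[:150]=0;y[185:]=0;y[:,:285]=0;y[:,318:]=0
v,u=np.nonzero(y);print('collar',u.mean(),v.mean(),np.ptp(u),np.ptp(v),onz(w,(u.min()+u.max())/2,(v.min()+v.max())/2,.058))
cv2.imwrite('pics/c1.png',np.ascontiguousarray(cv2.resize(w['img'][130:210,255:345],None,fx=7,fy=7,interpolation=2)[:,:,::-1]))
# tool offsets to knob hover: yaw 45, TCP (0.575,0.357,0.2)
T=Tt(w['o']);k=np.array([.585,.367]);print(T[:3,:3].T@(np.array([.572,.354,.17])-T[:3,3])*1e3)
E
```

```text
[255 130   7   7  26] [256.8 132. ] [ 0.5949 -0.0575  0.055 ]
[299 135   2   7  14] [299.5 138. ] [ 0.5515 -0.0883  0.055 ]
[293 162  16  13 113] [299.1 168.9] [ 0.5255 -0.0605  0.055 ]
[329 164   3   2   5] [330.2 164.6] [ 0.5019 -0.091   0.055 ]
[270 166   7   2  14] [273.  166.5] [ 0.5509 -0.0401  0.055 ]
[275 178   6   4  13] [277.8 179.6] [ 0.5354 -0.0321  0.055 ]
[287 187   3   6  10] [288.  189.1] [ 0.5179 -0.0323  0.055 ]
[255 191  25  24  99] [266.5 203.6] [0.5248 0.0009 0.055 ]
[299 190   6   6  29] [301.5 192.4] [ 0.5028 -0.041   0.055 ]
[328 198  17  17  87] [337.1 207.1] [ 0.4574 -0.0587  0.055 ]
collar 300.6050955414013 166.04458598726114 21 20 [ 0.52691309 -0.06473929  0.058     ]
[-253.13831086 -349.7335789    80.9074254 ]
```

View pics/c1.png

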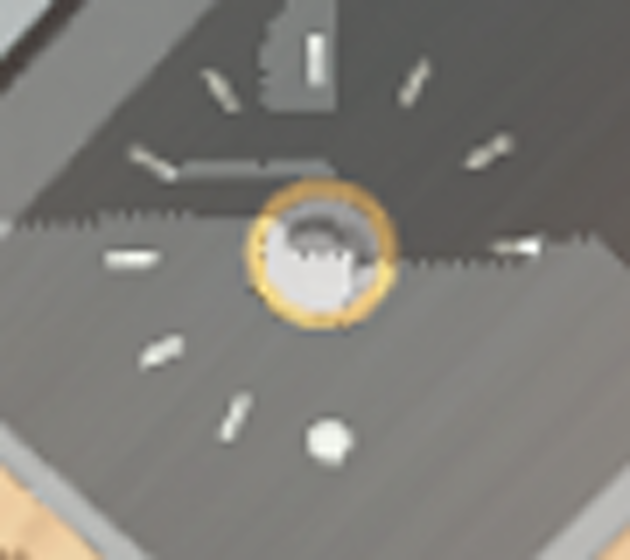

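The collar centre comes out at (0.527, −0.065). The off dot is 33.8 mm away at 135.5°, which matches the description, so the case yaw is about 0. Next I'll hover over the knob.

Request:
jog_arm([
  {"offset": [-253,-354,41],"roll": -1.58,"hand": 60},
  {"offset": [-253,-354,41],"roll": -1.58,"hand": 60},
  {"offset": [-253,-354,41],"roll": -1.58,"hand": 60},
  {"offset": [-253,-354,41],"roll": -1.58,"hand": 60},
  {"offset": [-253,-354,41],"roll": -1.58,"hand": 60},
  {"offset": [-253,-354,41],"roll": -1.58,"hand": 60},
  {"offset": [-253,-354,41],"roll": -1.58,"hand": 60},
  {"offset": [-253,-354,41],"roll": -1.58,"hand": 60},
  {"offset": [-253,-354,41],"roll": -1.58,"hand": 60},
  {"offset": [-253,-354,41],"roll": -1.58,"hand": 60},
  {"offset": [-253,-354,41],"roll": -1.58,"hand": 60},
  {"offset": [-253,-354,41],"roll": -1.58,"hand": 60},
  {"offset": [-253,-354,41],"roll": -1.58,"hand": 60},
  {"offset": [-253,-354,41],"roll": -1.58,"hand": 60},
  {"offset": [-253,-354,41],"roll": -1.58,"hand": 60},
  {"offset": [-253,-354,41],"roll": -1.58,"hand": 60},
])

```text
clock: 3.2
tool_pos: [0.5744, 0.3571, 0.2101]
orientation: [-180.0, -0.0, 44.9]
force: [-0.6, -0.4, 0.0]
opening: 0.0601
```

```bash
python3 - <<'E'
from h import *
w=snap('wrist','w2.png');o=w['o']
print(o['clock'],o['joint_pos'],o['tool_pos'],o['orientation'],o['force'])
T=Tt(o)@np.array(w['T_tool_cam'])
d=np.linalg.inv(T)@np.array([.585,.367,.02,1]);th=np.arctan2(np.hypot(d[0],d[1]),d[2]);K=w['K']
u,v=np.array([d[0],d[1]])/np.hypot(d[0],d[1])*th*K[0][0]+[K[0][2],K[1][2]];print(u,v)
u,v=int(u),int(v)
np.save('pics/uv.npy',[u,v])
cv2.imwrite('pics/c2.png',cv2.resize(w['img'][v-45:v+45,u-55:u+55],None,fx=6,fy=6,interpolation=2)[:,:,::-1])
E
```

```text
3.2 [ 4.83423626e+01  2.04497145e+01  1.47319004e+00  4.22418717e-04
 -7.10161525e+01  8.65781476e+01] [0.57444249 0.35713575 0.21009324] [-1.79999962e+02 -7.33386405e-03  4.49206476e+01] [-6.08108896e-01 -4.25062680e-01  9.71236955e-05]
320.69835112184916 165.75141940729475
```

View pics/c2.png

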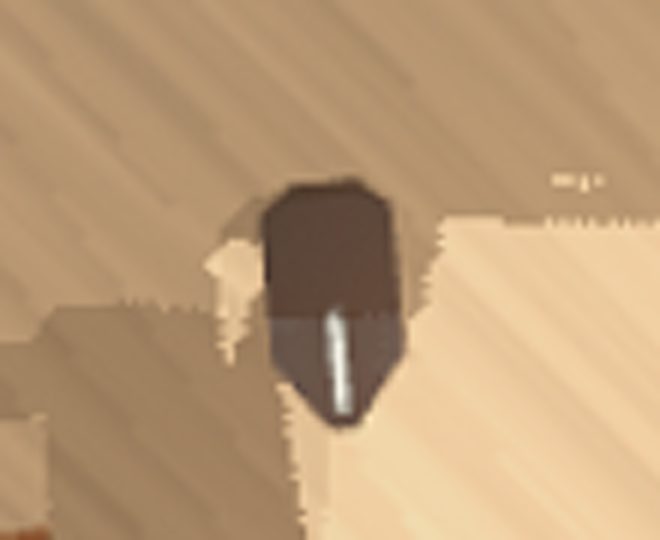

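The crop shows the knob with its nose pointing along −tool x. The nose tip is at crop (345,428), the sides at x ≈ 266–392, and the line runs from (332,315) to (345,412).

```bash
python3 - <<'E'
from h import *
w=load('w2.png');u0,v0=np.load('pics/uv.npy')
T=Tt(w['o'])
def P(x,y,z): # crop px -> tool-frame mm (relative TCP)
    p=onz(w,u0-55+(x+.5)/6-.5,v0-45+(y+.5)/6-.5,z);return (T[:3,:3].T@(p-T[:3,3])*1e3).round(1)
for n,q in dict(nose=(345,428),l0=(332,315),l1=(345,412),L1=(265,215),L2=(271,350),R1=(390,215),R2=(404,350),tail=(328,181)).items(): print(n,P(*q,.036),P(*q,0))
# shaft in tool frame from w1, collar
w1=load('w1.png');T1=Tt(w1['o']);p=onz(w1,300.6,166.05,.058);print((T1[:3,:3].T@(p-T1[:3,3])*1e3))
E
```

```text
nose [-13.2   2.1 174.1] [-21.3   2.2 210.1]
l0 [  9.2  -0.4 174.1] [  3.4  -0.5 210.1]
l1 [-10.    2.1 174.1] [-17.8   2.2 210.1]
L1 [ 28.8 -13.3 174.1] [ 24.9 -14.7 210.1]
L2 [  2.4 -12.3 174.1] [ -4.2 -13.6 210.1]
R1 [ 28.7  10.7 174.1] [ 24.9  11.7 210.1]
R2 [  2.3  13.5 174.1] [ -4.2  14.9 210.1]
tail [ 35.3  -1.2 174.1] [ 32.1  -1.3 210.1]
[ 14.11585902 -24.16342199 192.9095339 ]
```

The width measures 25.8 mm and the length about 45 mm, both as expected. The bore axis is at tool (12.7, −0.7) and the nose is about 6° off. I'll put the TCP on the bore axis and grasp.

Request:
jog_arm([
  {"offset": [12.7,-0.7,40],"roll": -0.1,"hand": 60},
  {"offset": [12.7,-0.7,80],"roll": -0.1,"hand": 60},
  {"offset": [12.7,-0.7,110],"roll": -0.1,"hand": 55},
  {"offset": [12.7,-0.7,140],"roll": -0.1,"hand": 55},
  {"offset": [12.7,-0.7,165],"roll": -0.1,"hand": 55},
  {"offset": [12.7,-0.7,180],"roll": -0.1,"hand": 55},
  {"offset": [12.7,-0.7,190],"roll": -0.1,"hand": 50},
  {"offset": [12.7,-0.7,195],"roll": -0.1,"hand": 45},
  {"offset": [12.7,-0.7,195],"roll": -0.1,"hand": 35},
  {"offset": [12.7,-0.7,195],"roll": -0.1,"hand": 30},
  {"offset": [12.7,-0.7,195],"roll": -0.1,"hand": 26},
  {"offset": [12.7,-0.7,195],"roll": -0.1,"hand": 22},
  {"offset": [12.7,-0.7,195],"roll": -0.1,"hand": 10},
  {"offset": [12.7,-0.7,195],"roll": -0.1,"hand": 5},
  {"offset": [12.7,-0.7,195],"roll": -0.1,"hand": 5},
  {"offset": [12.7,-0.7,195],"roll": -0.1,"hand": 5},
])

```text
clock: 4.58
tool_pos: [0.5827, 0.3674, 0.0152]
orientation: [180.0, -0.0, 50.9]
force: [-0.1, -0.5, 0.1]
opening: 0.0061
```

The opening is 6 mm, so the grasp missed. I'll look.

```bash
python3 - <<'E'
from h import *
w=snap('wrist','w3.png');a=snap('top','t3.png')
z=cv2.resize(a['img'][165:215,165:265],None,fx=4,fy=4)
im=np.zeros((600,640,3),np.uint8);im[:400]=w['img'];im[400:,:400]=z[:200]
b=snap('scene','s3.png');im[400:600,400:640]=cv2.resize(b['img'][290:350,350:422],(240,200))
cv2.imwrite('pics/c3.png',im[:,:,::-1])
E
```

```text
(no output)
```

View pics/c3.png

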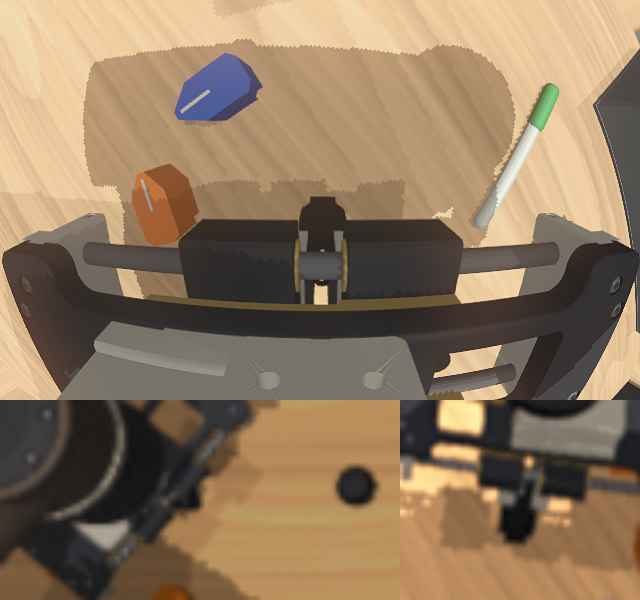

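The fingers are closed to 6 mm with the knob ahead of them, so it seems to have slipped out. I'll open, rise and measure again.

Request:
jog_arm([
  {"offset": [0,0,0],"roll": 0,"hand": 20},
  {"offset": [0,0,0],"roll": 0,"hand": 40},
  {"offset": [0,0,0],"roll": 0,"hand": 60},
  {"offset": [0,0,0],"roll": 0,"hand": 60},
  {"offset": [0,0,0],"roll": 0,"hand": 60},
  {"offset": [0,0,-30],"roll": 0,"hand": 60},
  {"offset": [0,0,-60],"roll": 0,"hand": 60},
  {"offset": [0,0,-100],"roll": 0,"hand": 60},
  {"offset": [0,0,-100],"roll": 0,"hand": 60},
  {"offset": [0,0,-100],"roll": 0,"hand": 60},
])

```text
clock: 5.57
tool_pos: [0.5841, 0.3687, 0.1185]
orientation: [180.0, -0.4, 50.9]
force: [-0.9, -0.3, -1.5]
opening: 0.0595
```

```bash
python3 - <<'E'
from h import *
w=snap('wrist','w4.png');o=w['o'];print(o['clock'],o['tool_pos'],o['orientation'],o['opening'])
cv2.imwrite('pics/c4.png',cv2.resize(w['img'][120:270,220:420],None,fx=4,fy=4,interpolation=2)[:,:,::-1])
E
```

```text
5.5667 [0.58410345 0.36870281 0.11846966] [179.96006771  -0.35216784  50.90555476] 0.059475912426796694
```

View pics/c4.png

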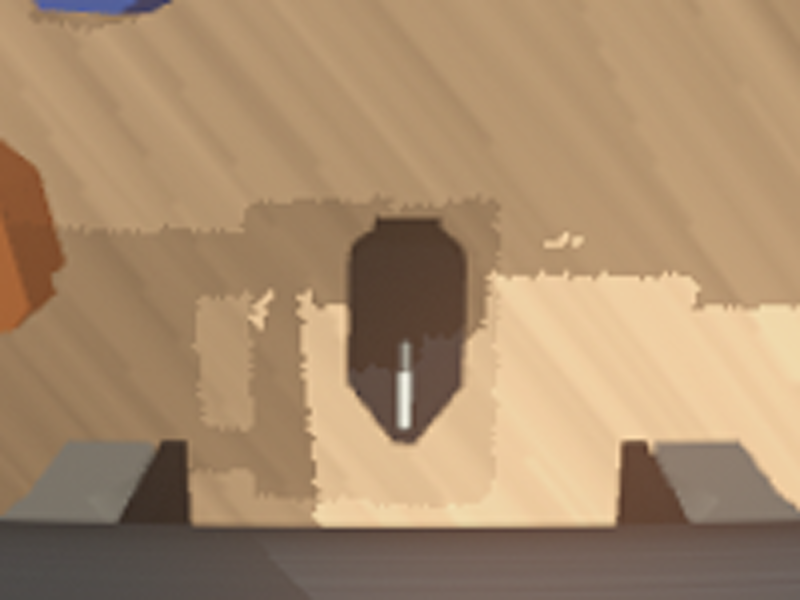

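The crop shows the knob now aligned with the jaws: nose tip at (405,443), shoulders at y ≈ 383, sides at x = 348 and 465.

```bash
python3 - <<'E'
from h import *
w=load('w4.png');o=w['o'];T=Tt(o)
print(ctrl.get_obs()['tool_pos'])
def P(x,y,z):
    p=onz(w,220+(x+.5)/4-.5,120+(y+.5)/4-.5,z);return (T[:3,:3].T@(p-T[:3,3])*1e3).round(1),p.round(4)
for n,q in dict(nose=(405,443),shL=(349,383),shR=(464,383),tail=(405,217),tc=(405,262),l0=(405,342),l1=(404,430)).items(): print(n,P(*q,.036),P(*q,0)[0])
# where do the finger tips project to? visible finger lower-inner edges, z at TCP+11
for q in [(188,445),(620,445),(160,445),(648,445)]: print(q,P(*q,o['tool_pos'][2]-.011)[0])
E
```

```text
[0.58294813 0.3677627  0.11624006]
nose (array([-29.1,   0.5,  82.3]), array([0.5665, 0.3461, 0.036 ])) [-42.2   0.6 118.2]
shL (array([-14.9, -11.9,  82.4]), array([0.5658, 0.365 , 0.036 ])) [-26.  -13.6 118.3]
shR (array([-14.9,  13.7,  82.4]), array([0.5857, 0.3488, 0.036 ])) [-26.1  15.5 118.3]
tail (array([22.5,  0.6, 82.6]), array([0.5991, 0.3861, 0.036 ])) [ 16.4   0.6 118.6]
tc (array([12.6,  0.6, 82.5]), array([0.5928, 0.3784, 0.036 ])) [  5.2   0.6 118.5]
l0 (array([-5.4,  0.6, 82.4]), array([0.5815, 0.3645, 0.036 ])) [-15.3   0.6 118.4]
l1 (array([-26. ,   0.3,  82.3]), array([0.5683, 0.3487, 0.036 ])) [-38.6   0.3 118.2]
(188, 445) [ -3.7 -35.7  11. ]
(620, 445) [-3.8 36.4 11. ]
(160, 445) [ -3.8 -40.5  10.9]
(648, 445) [-3.8 41.2 11. ]
```

The measured knob axis has hardly moved, which doesn't fit the fingers having closed to 6 mm. I'll enlarge the closed-gripper views.

```bash
python3 - <<'E'
from h import *
a=load('w3.png')['img'];b=load('s3.png')['img'];s=snap('scene','s4.png')['img']
A=cv2.resize(a[185:310,270:375],(420,500),interpolation=2);B=cv2.resize(b[280:355,345:425],(360,300),interpolation=2);S=cv2.resize(s[280:355,345:425],(360,300),interpolation=2)
im=np.zeros((600,780,3),np.uint8);im[:500,:420]=A;im[:300,420:]=B;im[300:,420:]=S
im=np.clip(im.astype(float)*1.6,0,255).astype(np.uint8)
cv2.imwrite('pics/c5.png',im[:,:,::-1])
E
```

```text
(no output)
```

View pics/c5.png

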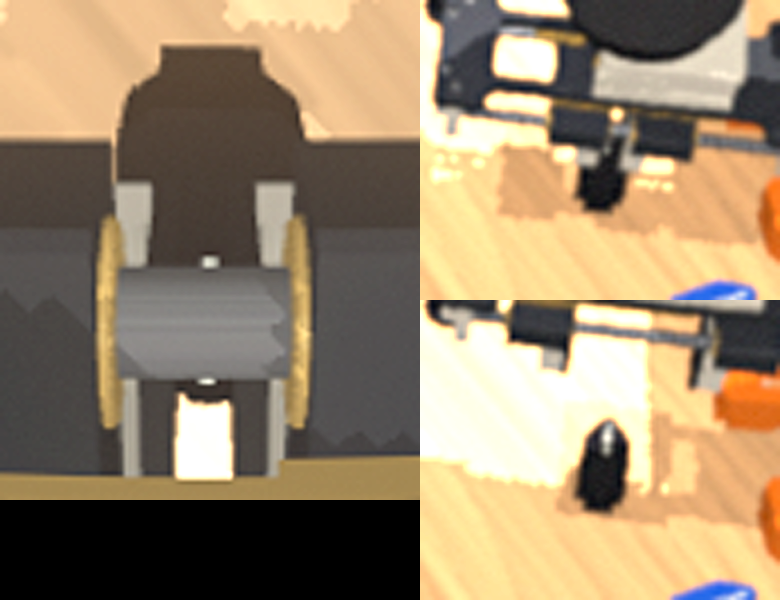

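The view explains it: the visible finger ends are about 22 mm *behind* the stated TCP. That follows from both their image row and their apparent spacing at a 60 mm opening. So the fingers closed just above the knob's 36 mm top without touching it. I'll go down further, watching the force.

Request:
jog_arm([
  {"offset": [-1,0.7,40],"roll": 0,"hand": 60},
  {"offset": [-1,0.7,75],"roll": 0,"hand": 60},
  {"offset": [-1,0.7,95],"roll": 0,"hand": 60},
  {"offset": [-1,0.7,105],"roll": 0,"hand": 60},
  {"offset": [-1,0.7,110],"roll": 0,"hand": 60},
  {"offset": [-1,0.7,115],"roll": 0,"hand": 60},
  {"offset": [-1,0.7,118],"roll": 0,"hand": 60},
  {"offset": [-1,0.7,120],"roll": 0,"hand": 60},
  {"offset": [-1,0.7,120],"roll": 0,"hand": 60},
])

```text
clock: 6.42
tool_pos: [0.5829, 0.3665, -0.0044]
orientation: [180.0, -0.1, 50.9]
force: [-0.7, 0.4, 0.1]
opening: 0.0599
```

```bash
python3 - <<'E'
from h import *
w=snap('wrist','w6.png');s=snap('scene','s6.png')
print(w['o']['tool_pos'],w['o']['force'],w['o']['joint_pos'])
A=cv2.resize(w['img'][150:310,200:440],(600,400),interpolation=2);B=cv2.resize(s['img'][280:345,345:425],(246,200))
im=np.zeros((600,600,3),np.uint8);im[:400]=A;im[400:,:246]=B
cv2.imwrite('pics/c6.png',np.clip(im*1.4,0,255).astype(np.uint8)[:,:,::-1])
E
```

```text
[ 0.58289553  0.36646496 -0.00435077] [-0.65565551  0.37827675  0.07181884] [ 4.83335998e+01  3.19144521e+01 -1.04140254e+01  3.14026228e-03
 -4.76027773e+01  9.25578981e+01]
```

View pics/c6.png

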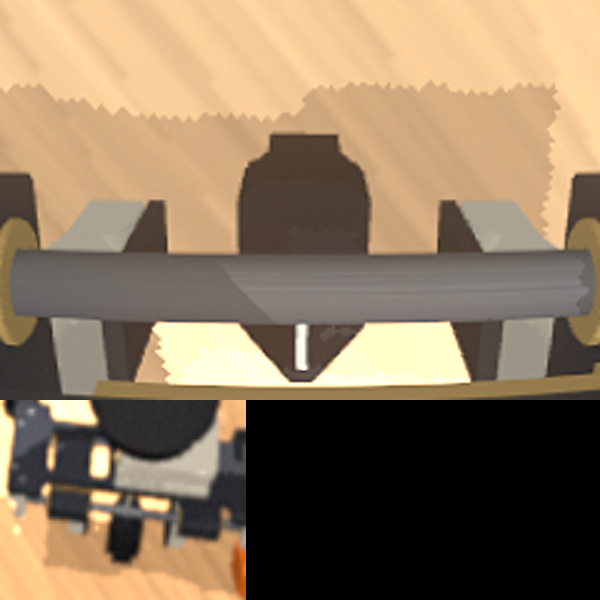

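At TCP z = −4 mm nothing touches, which confirms the fingers are shorter than stated. The knob is centred between the pads in this view. I'll go 8 mm further and close.

Request:
jog_arm([
  {"offset": [0,0,3],"roll": 0,"hand": 60},
  {"offset": [0,0,6],"roll": 0,"hand": 60},
  {"offset": [0,0,8],"roll": 0,"hand": 60},
  {"offset": [0,0,8],"roll": 0,"hand": 50},
  {"offset": [0,0,8],"roll": 0,"hand": 40},
  {"offset": [0,0,8],"roll": 0,"hand": 32},
  {"offset": [0,0,8],"roll": 0,"hand": 28},
  {"offset": [0,0,8],"roll": 0,"hand": 25},
  {"offset": [0,0,8],"roll": 0,"hand": 22},
  {"offset": [0,0,8],"roll": 0,"hand": 15},
  {"offset": [0,0,8],"roll": 0,"hand": 15},
  {"offset": [0,0,8],"roll": 0,"hand": 15},
])

```text
clock: 7.52
tool_pos: [0.5826, 0.3661, -0.013]
orientation: [180.0, -0.0, 50.9]
force: [-0.1, -0.9, 0.8]
opening: 0.0259
```

Gripped: the opening is 25.9 mm, and the knob's underside is 13 mm above TCP level. I'll lift, cross over to the shaft, and turn clockwise in two stages.

Request:
jog_arm([
  {"offset": [0,0,-15],"roll": 0,"hand": 15},
  {"offset": [0,0,-45],"roll": 0,"hand": 15},
  {"offset": [0,0,-80],"roll": 0,"hand": 15},
  {"offset": [-30,20,-115],"roll": 0.1,"hand": 15},
  {"offset": [-60,40,-150],"roll": 0.2,"hand": 15},
  {"offset": [-95,64,-185],"roll": 0.3,"hand": 15},
  {"offset": [-125,85,-215],"roll": 0.42,"hand": 15},
  {"offset": [-155,105,-240],"roll": 0.54,"hand": 15},
  {"offset": [-185,125,-263],"roll": 0.66,"hand": 15},
  {"offset": [-215,145,-263],"roll": 0.78,"hand": 15},
  {"offset": [-245,165,-263],"roll": 0.9,"hand": 15},
  {"offset": [-275,186,-263],"roll": 1.02,"hand": 15},
  {"offset": [-305,206,-263],"roll": 1.14,"hand": 15},
  {"offset": [-335,226,-263],"roll": 1.26,"hand": 15},
  {"offset": [-360,243,-263],"roll": 1.38,"hand": 15},
  {"offset": [-375,253,-263],"roll": 1.5,"hand": 15},
  {"offset": [-380,257,-263],"roll": 1.62,"hand": 15},
  {"offset": [-380,257,-263],"roll": 1.74,"hand": 15},
  {"offset": [-380,257,-263],"roll": 1.86,"hand": 15},
  {"offset": [-380,257,-263],"roll": 1.98,"hand": 15},
])

```text
clock: 9.18
tool_pos: [0.542, -0.0913, 0.2499]
orientation: [180.0, 0.0, -63.0]
force: [0.2, 0.2, -0.6]
opening: 0.0259
```

```bash
python3 - <<'E'
from h import *
w=snap('wrist','w7.png');print(w['o']['tool_pos'])
E
```

```text
[ 0.54198188 -0.0913472   0.24992425]
```

Request:
jog_arm([
  {"offset": [0,0,0],"roll": 0.12,"hand": 15},
  {"offset": [0,0,0],"roll": 0.24,"hand": 15},
  {"offset": [0,0,0],"roll": 0.36,"hand": 15},
  {"offset": [0,0,0],"roll": 0.48,"hand": 15},
  {"offset": [0,0,0],"roll": 0.6,"hand": 15},
  {"offset": [0,0,0],"roll": 0.72,"hand": 15},
  {"offset": [0,0,0],"roll": 0.84,"hand": 15},
  {"offset": [0,0,0],"roll": 0.96,"hand": 15},
  {"offset": [0,0,0],"roll": 1.08,"hand": 15},
  {"offset": [0,0,0],"roll": 1.2,"hand": 15},
  {"offset": [0,0,0],"roll": 1.32,"hand": 15},
  {"offset": [0,0,0],"roll": 1.44,"hand": 15},
  {"offset": [0,0,0],"roll": 1.56,"hand": 15},
  {"offset": [0,0,0],"roll": 1.68,"hand": 15},
  {"offset": [0,0,0],"roll": 1.8,"hand": 15},
  {"offset": [0,0,0],"roll": 1.92,"hand": 15},
  {"offset": [0,0,0],"roll": 2.04,"hand": 15},
  {"offset": [0,0,0],"roll": 2.16,"hand": 15},
  {"offset": [0,0,0],"roll": 2.28,"hand": 15},
  {"offset": [0,0,0],"roll": 2.4,"hand": 15},
])

```text
clock: 10.9
tool_pos: [0.5421, -0.0908, 0.2499]
orientation: [180.0, -0.0, 159.8]
force: [0.6, -0.1, -0.4]
opening: 0.026
```

Request:
jog_arm([
  {"offset": [0,0,0],"roll": 0.12,"hand": 15},
  {"offset": [0,0,0],"roll": 0.24,"hand": 15},
  {"offset": [0,0,0],"roll": 0.36,"hand": 15},
  {"offset": [0,0,0],"roll": 0.48,"hand": 15},
  {"offset": [0,0,0],"roll": 0.6,"hand": 15},
  {"offset": [0,0,0],"roll": 0.67,"hand": 15},
  {"offset": [0,0,0],"roll": 0.69,"hand": 15},
  {"offset": [0,0,0],"roll": 0.69,"hand": 15},
  {"offset": [0,0,0],"roll": 0.69,"hand": 15},
])

```text
clock: 11.65
tool_pos: [0.5422, -0.0909, 0.25]
orientation: [180.0, -0.0, 120.6]
force: [-0.7, -0.4, -0.7]
opening: 0.0255
```

```bash
python3 - <<'E'
from h import *
snap('wrist','w8.png')
crops=[]
for f in ['w1.png','w7.png','w8.png']:
    w=load(f);o=w['o'];im=w['img'].astype(int);T=Tt(o)@np.array(w['T_tool_cam']);K=w['K']
    d=np.linalg.inv(T)@np.array([.527,-.065,.06,1]);th=np.arctan2(np.hypot(d[0],d[1]),d[2]);u0,v0=(np.array(d[:2])/np.hypot(d[0],d[1])*th*K[0][0]+[K[0][2],K[1][2]]).astype(int)
    y=(im[:,:,0]-im[:,:,2]>45)&(im[:,:,0]>90);m=np.zeros_like(y);m[v0-15:v0+16,u0-15:u0+16]=y[v0-15:v0+16,u0-15:u0+16]
    v,u=np.nonzero(m);h=cv2.convexHull(np.stack([u,v],1).astype(np.int32)) if len(u) else None
    e=cv2.fitEllipse(h) if h is not None and len(h)>5 else ((0,0),)
    c=((u.min()+u.max())/2,(v.min()+v.max())/2)
    p=onz(w,*c,.058);q=onz(w,*e[0],.058)
    print(f,o['orientation'][2],c,e,p.round(4),q.round(4), o['tool_pos'].round(4),(Tt(o)[:3,:3].T@(p-Tt(o)[:3,3])*1e3).round(1))
    m2=np.zeros(y.shape,np.uint8);m2[v0-35:v0+36,u0-35:u0+36]=(im.min(2)>165)[v0-35:v0+36,u0-35:u0+36]
    n,l,st,ce=cv2.connectedComponentsWithStats(m2)
    for i in range(1,n):
        r=onz(w,*ce[i],.055)
        if abs(np.hypot(*(r[:2]-[.503,-.041])))<.006: print('dot',ce[i],st[i,4],r.round(4))
    crops.append(cv2.resize(w['img'][v0-16:v0+17,u0-16:u0+17],(260,260),interpolation=cv2.INTER_CUBIC))
W=load('w8.png')['img'][90:310,160:480]
im=np.zeros((600,780,3),np.uint8);im[:260]=np.hstack(crops);im[260:600,:495]=cv2.resize(W,(495,340))
cv2.imwrite('pics/c8.png',im[:,:,::-1])
print(load('w8.png')['o']['joint_pos'])
E
```

```text
w1.png -45.54235740144157 (np.float64(300.5), np.float64(166.0)) ((300.5848388671875, 165.89212036132812), (21.054601669311523, 21.546340942382812), 60.01523208618164) [ 0.5269 -0.0647  0.058 ] [ 0.5269 -0.0649  0.058 ] [ 0.4997 -0.0716  0.2509] [ 14.2 -24.3 192.9]
dot [301.46666667 192.36666667] 30 [ 0.5029 -0.041   0.055 ]
w7.png -62.9506487014694 (np.float64(321.0), np.float64(198.5)) ((321.4901123046875, 200.42630004882812), (19.193931579589844, 21.320280075073242), 89.08252716064453) [ 0.5294 -0.068   0.058 ] [ 0.5277 -0.0661  0.058 ] [ 0.542  -0.0913  0.2499] [-26.5   0.6 191.9]
w8.png 120.60760028887468 (np.float64(320.5), np.float64(152.5)) ((320.6739501953125, 152.30581665039062), (21.50583267211914, 22.123353958129883), 75.32036590576172) [ 0.5268 -0.0649  0.058 ] [ 0.5268 -0.0646  0.058 ] [ 0.5422 -0.0909  0.25  ] [ 3.02e+01 -1.00e-01  1.92e+02]
dot [313.4137931  125.27586207] 29 [ 0.5027 -0.0409  0.055 ]
[ 1.09031885e+01  7.12366818e+00 -1.09900668e+01 -2.13897349e-03
 -7.18853980e+01 -1.60294923e+02]
```

View pics/c8.png

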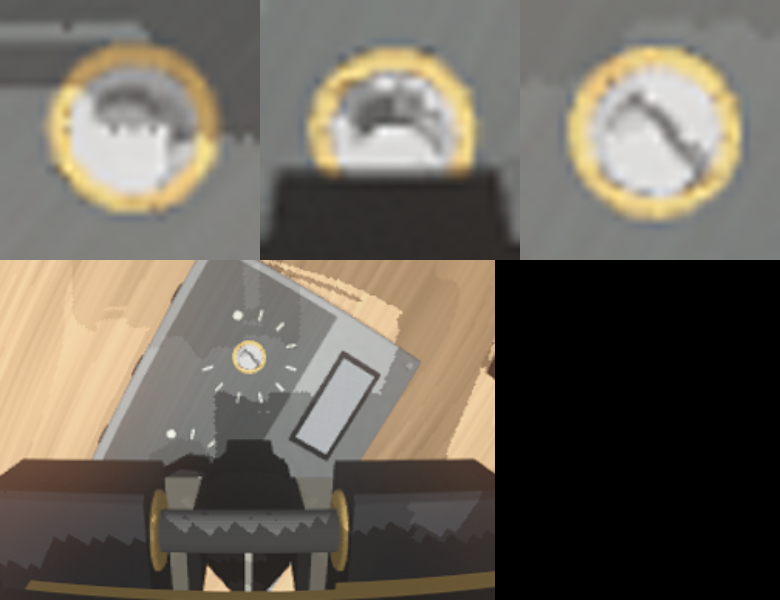

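The shaft positions from w1 (yaw −45°) and w8 (yaw 121°) agree within 0.3 mm, so it is at (0.5268, −0.0648). The w8 crop shows the flat's edge running from (615,105) to (700,165), so the flat faces about 60–85° in the world. I'll turn the nose to about 55°, just clockwise of that, and come down to just above the shaft.

Request:
jog_arm([
  {"offset": [10,0.2,20],"roll": -0.12,"hand": 15},
  {"offset": [20,0.3,40],"roll": -0.24,"hand": 15},
  {"offset": [30.5,0.4,60],"roll": -0.36,"hand": 15},
  {"offset": [30.5,0.4,80],"roll": -0.48,"hand": 15},
  {"offset": [30.5,0.4,100],"roll": -0.6,"hand": 15},
  {"offset": [30.5,0.4,110],"roll": -0.72,"hand": 15},
  {"offset": [30.5,0.4,120],"roll": -0.84,"hand": 15},
  {"offset": [30.5,0.4,130],"roll": -0.96,"hand": 15},
  {"offset": [30.5,0.4,135],"roll": -1.08,"hand": 15},
  {"offset": [30.5,0.4,140],"roll": -1.2,"hand": 15},
  {"offset": [30.5,0.4,145],"roll": -1.32,"hand": 15},
  {"offset": [30.5,0.4,150],"roll": -1.44,"hand": 15},
  {"offset": [30.5,0.4,155],"roll": -1.56,"hand": 15},
  {"offset": [30.5,0.4,160],"roll": -1.68,"hand": 15},
  {"offset": [30.5,0.4,165],"roll": -1.8,"hand": 15},
  {"offset": [30.5,0.4,170],"roll": -1.92,"hand": 15},
  {"offset": [30.5,0.4,175],"roll": -2.0,"hand": 15},
  {"offset": [30.5,0.4,178],"roll": -2.0,"hand": 15},
  {"offset": [30.5,0.4,180],"roll": -2.0,"hand": 15},
  {"offset": [30.5,0.4,180],"roll": -2.0,"hand": 15},
])

```text
clock: 13.37
tool_pos: [0.527, -0.0644, 0.0696]
orientation: [180.0, -0.0, -125.1]
force: [-0.1, -1.2, -0.3]
opening: 0.0253
```

```bash
python3 - <<'E'
from h import *
o=ctrl.get_obs();print(o['clock'],o['tool_pos'],o['orientation'],o['force'],o['moment'])
t=Tt(o)[:3,0];print('knob axis',o['tool_pos']+.0004*t)
print(Tt(o)[:3,:3].T@(np.array([.5268,-.0648,.066])-o['tool_pos']-.0004*t)*1e3)
E
```

```text
13.3667 [ 0.52696599 -0.06442061  0.06964458] [ 1.79974082e+02 -2.51599770e-02 -1.25122257e+02] [-0.06295322 -1.21089846 -0.30281025] [ 0.02244989  0.00655688 -0.06436043]
knob axis [ 0.52673586 -0.06474778  0.06964476]
[ 0.00421498 -0.08415329  3.64472368]
```

Request:
jog_arm([
  {"offset": [0,0,1.5],"roll": 0,"hand": 15},
  {"offset": [0,0,3],"roll": 0,"hand": 15},
  {"offset": [0,0,4],"roll": 0,"hand": 15},
  {"offset": [0,0,4.7],"roll": 0,"hand": 15},
  {"offset": [0,0,5],"roll": 0,"hand": 15},
  {"offset": [0,0,5],"roll": 0,"hand": 15},
])

```text
clock: 13.87
tool_pos: [0.5273, -0.0643, 0.065]
orientation: [-180.0, 0.0, -125.0]
force: [-0.1, -1.1, -0.2]
opening: 0.026
```

Request:
jog_arm([
  {"offset": [0,0,0.5],"roll": 0,"hand": 15},
  {"offset": [0,0,1],"roll": 0,"hand": 15},
  {"offset": [0,0,1],"roll": 0,"hand": 15},
  {"offset": [0,0,1.5],"roll": 0,"hand": 15},
  {"offset": [0,0,1.5],"roll": 0,"hand": 15},
])

```text
clock: 14.28
tool_pos: [0.5273, -0.0644, 0.0635]
orientation: [-180.0, 0.0, -125.0]
force: [0.2, 0.4, 0.7]
opening: 0.0259
```

Request:
jog_arm([
  {"offset": [0,0,0.5],"roll": 0,"hand": 15},
  {"offset": [0,0,1],"roll": 0,"hand": 15},
  {"offset": [0,0,1],"roll": 0,"hand": 15},
])

```text
clock: 14.53
tool_pos: [0.5273, -0.0644, 0.0625]
orientation: [-180.0, 0.0, -125.0]
force: [-0.1, -0.0, 1.4]
opening: 0.0259
```

```bash
python3 - <<'E'
from h import *
F=[]
for i in range(4):
    cams.snapshot('top');o=ctrl.get_obs();F.append(np.r_[o['force'],o['moment']])
print(np.mean(F,0).round(2),np.std(F,0).round(2),o['tool_pos'],o['orientation'])
E
```

```text
[-0.28  0.29  2.45  0.03  0.07  0.  ] [0.44 0.56 1.   0.01 0.03 0.02] [ 0.52730164 -0.06436465  0.06256589] [-1.79988379e+02  1.00081480e-02 -1.25005004e+02]
```

Contact is at about 2.4 N, which is light. Now I'll turn anticlockwise and watch for the force to drop.

Request:
jog_arm([
  {"offset": [0,0,0],"roll": -0.05,"hand": 15},
  {"offset": [0,0,0],"roll": -0.1,"hand": 15},
  {"offset": [0,0,0],"roll": -0.15,"hand": 15},
  {"offset": [0,0,0],"roll": -0.2,"hand": 15},
  {"offset": [0,0,0],"roll": -0.25,"hand": 15},
  {"offset": [0,0,0],"roll": -0.3,"hand": 15},
  {"offset": [0,0,0],"roll": -0.3,"hand": 15},
])

```text
clock: 15.32
tool_pos: [0.5268, -0.0644, 0.0621]
orientation: [180.0, -0.0, -107.7]
force: [0.7, -0.3, 0.0]
opening: 0.0255
```

```bash
cat > f.py <<'E'
from h import *
F=[]
for i in range(4):
    cams.snapshot('top');o=ctrl.get_obs();F.append(np.r_[o['force'],o['moment']])
print(o['clock'],np.mean(F,0).round(2),o['tool_pos'].round(4),o['orientation'].round(1),o['opening'].round(4))
E
python3 f.py
```

```text
Traceback (most recent call last):
  File "f.py", line 5, in <module>
    print(o['clock'],np.mean(F,0).round(2),o['tool_pos'].round(4),o['orientation'].round(1),o['opening'].round(4))
                                                                                            ^^^^^^^^^^^^^^^^^^
AttributeError: 'float' object has no attribute 'round'
```

```bash
sed -i "s/o\['opening'\].round(4)/round(o['opening'],4)/" f.py; python3 f.py
```

```text
15.7167 [-0.3   0.02 -0.09  0.05  0.06 -0.02] [ 0.5271 -0.0644  0.0624] [ 180.    -0.  -107.8] 0.0255
```

The force fell from 2.4 to 0 N at nose ≈ 72°, so the flats have matched. I'll feel further down.

Request:
jog_arm([
  {"offset": [0,0,0.7],"roll": 0,"hand": 15},
  {"offset": [0,0,1.4],"roll": 0,"hand": 15},
  {"offset": [0,0,2],"roll": 0,"hand": 15},
  {"offset": [0,0,2.5],"roll": 0,"hand": 15},
  {"offset": [0,0,2.5],"roll": 0,"hand": 15},
])

```text
clock: 16.13
tool_pos: [0.5271, -0.0644, 0.0598]
orientation: [180.0, -0.0, -107.8]
force: [0.9, 0.5, -0.1]
opening: 0.0258
```

```bash
python3 f.py
```

```text
16.3333 [-0.05  0.35 -0.06  0.05  0.08  0.02] [ 0.5272 -0.0644  0.06  ] [-180.     0.  -107.8] 0.0259
```

It is free of resistance, so the shaft is in the bore. On to the sprung ball.

Request:
jog_arm([
  {"offset": [0,0,0.7],"roll": 0,"hand": 15},
  {"offset": [0,0,1.4],"roll": 0,"hand": 15},
  {"offset": [0,0,2.1],"roll": 0,"hand": 15},
  {"offset": [0,0,2.8],"roll": 0,"hand": 15},
  {"offset": [0,0,3.5],"roll": 0,"hand": 15},
  {"offset": [0,0,3.5],"roll": 0,"hand": 15},
])

```text
clock: 16.83
tool_pos: [0.5272, -0.0645, 0.0564]
orientation: [-180.0, -0.0, -107.8]
force: [0.0, -0.8, 2.4]
opening: 0.0259
```

```bash
python3 f.py
```

```text
17.0333 [-0.77 -1.04  1.59 -0.43  0.21 -0.04] [ 0.5272 -0.0645  0.0565] [-180.    -0.  -107.8] 0.0257
```

The ball is met at TCP z ≈ 0.057. Now I'll push in small steps, watching the force.

Request:
jog_arm([
  {"offset": [0,0,0.7],"roll": 0,"hand": 15},
  {"offset": [0,0,1.4],"roll": 0,"hand": 15},
  {"offset": [0,0,2.1],"roll": 0,"hand": 15},
  {"offset": [0,0,2.8],"roll": 0,"hand": 15},
  {"offset": [0,0,3.2],"roll": 0,"hand": 15},
  {"offset": [0,0,3.2],"roll": 0,"hand": 15},
])

```text
clock: 17.53
tool_pos: [0.5271, -0.0645, 0.0532]
orientation: [180.0, -0.0, -107.8]
force: [-0.6, -2.1, 2.5]
opening: 0.0258
```

Request:
jog_arm([
  {"offset": [0,0,0.4],"roll": 0,"hand": 15},
  {"offset": [0,0,0.8],"roll": 0,"hand": 15},
  {"offset": [0,0,0.8],"roll": 0,"hand": 15},
])

```text
clock: 17.78
tool_pos: [0.5271, -0.0645, 0.0524]
orientation: [180.0, -0.0, -107.8]
force: [-0.7, -3.1, 2.0]
opening: 0.0257
```

Request:
jog_arm([
  {"offset": [0,0,0.5],"roll": 0,"hand": 15},
  {"offset": [0,0,1],"roll": 0,"hand": 15},
  {"offset": [0,0,1],"roll": 0,"hand": 15},
])

```text
clock: 18.03
tool_pos: [0.5269, -0.0642, 0.051]
orientation: [180.0, 0.0, -107.8]
force: [-1.4, -1.0, -2.3]
opening: 0.0256
```

```bash
python3 f.py
```

```text
18.2333 [-0.17 -1.34 -2.16 -0.3   0.23  0.01] [ 0.5268 -0.0643  0.0511] [ 180.    -0.  -107.8] 0.0257
```

The force swung to −2 N, so the ball has let the knob snap down. I'll press on gently to the firm stop to make sure it is fully home.

Request:
jog_arm([
  {"offset": [0,0,0.7],"roll": 0,"hand": 15},
  {"offset": [0,0,1.4],"roll": 0,"hand": 15},
  {"offset": [0,0,2],"roll": 0,"hand": 15},
  {"offset": [0,0,2],"roll": 0,"hand": 15},
])

```text
clock: 18.57
tool_pos: [0.5275, -0.0642, 0.0495]
orientation: [-180.0, 0.0, -107.8]
force: [0.2, -0.4, 0.5]
opening: 0.0259
```

```bash
python3 f.py
```

```text
18.7667 [-0.1   0.34 -0.27  0.06  0.01 -0.01] [ 0.5274 -0.0643  0.0496] [-180.     0.  -107.8] 0.0255
```

Request:
jog_arm([
  {"offset": [0,0,0.7],"roll": 0,"hand": 15},
  {"offset": [0,0,1.4],"roll": 0,"hand": 15},
  {"offset": [0,0,2],"roll": 0,"hand": 15},
  {"offset": [0,0,2.5],"roll": 0,"hand": 15},
  {"offset": [0,0,2.5],"roll": 0,"hand": 15},
])

```text
clock: 19.18
tool_pos: [0.5274, -0.0643, 0.0471]
orientation: [-180.0, 0.0, -107.8]
force: [-0.4, 0.2, 2.1]
opening: 0.0257
```

```bash
python3 f.py
```

```text
19.3833 [ 0.45  0.67  2.48  0.27 -0.   -0.01] [ 0.5274 -0.0643  0.0471] [-180.     0.  -107.8] 0.0259
```

Request:
jog_arm([
  {"offset": [0,0,0.7],"roll": 0,"hand": 15},
  {"offset": [0,0,1.4],"roll": 0,"hand": 15},
  {"offset": [0,0,2],"roll": 0,"hand": 15},
  {"offset": [0,0,2],"roll": 0,"hand": 15},
])

```text
clock: 19.72
tool_pos: [0.5276, -0.0644, 0.0465]
orientation: [-179.9, 0.0, -107.8]
force: [-5.0, 3.1, 17.7]
opening: 0.0258
```

Request:
jog_arm([
  {"offset": [0,0,0.3],"roll": 0,"hand": 15},
  {"offset": [0,0,0.6],"roll": 0,"hand": 15},
  {"offset": [0,0,0.6],"roll": 0,"hand": 15},
])

```text
clock: 19.97
tool_pos: [0.5276, -0.0644, 0.0464]
orientation: [-179.9, 0.0, -107.8]
force: [-7.4, 2.7, 22.4]
opening: 0.0255
```

The firm stop was reached at 22 N, under the 3 kg limit, and at the expected height of 0.047. I'll ease off the push and turn anticlockwise about 63° to the dot.

Request:
jog_arm([
  {"offset": [0,0,-2],"roll": 0,"hand": 15},
  {"offset": [0,0,-4.5],"roll": 0,"hand": 15},
  {"offset": [0,0,-4.5],"roll": 0,"hand": 15},
  {"offset": [0,0,-4.5],"roll": -0.08,"hand": 15},
  {"offset": [0,0,-4.5],"roll": -0.16,"hand": 15},
  {"offset": [0,0,-4.5],"roll": -0.24,"hand": 15},
  {"offset": [0,0,-4.5],"roll": -0.32,"hand": 15},
  {"offset": [0,0,-4.5],"roll": -0.4,"hand": 15},
  {"offset": [0,0,-4.5],"roll": -0.48,"hand": 15},
  {"offset": [0,0,-4.5],"roll": -0.56,"hand": 15},
  {"offset": [0,0,-4.5],"roll": -0.64,"hand": 15},
  {"offset": [0,0,-4.5],"roll": -0.72,"hand": 15},
  {"offset": [0,0,-4.5],"roll": -0.8,"hand": 15},
  {"offset": [0,0,-4.5],"roll": -0.88,"hand": 15},
  {"offset": [0,0,-4.5],"roll": -0.96,"hand": 15},
  {"offset": [0,0,-4.5],"roll": -1.04,"hand": 15},
  {"offset": [0,0,-4.5],"roll": -1.1,"hand": 15},
  {"offset": [0,0,-4.5],"roll": -1.1,"hand": 15},
  {"offset": [0,0,-4.5],"roll": -1.1,"hand": 15},
])

```text
clock: 21.55
tool_pos: [0.5265, -0.0638, 0.0482]
orientation: [180.0, 0.1, -44.9]
force: [-1.8, 4.1, 1.0]
opening: 0.0258
```

```bash
python3 f.py
```

```text
21.75 [-1.47  4.78  1.48  1.85  0.71 -0.04] [ 0.5265 -0.0639  0.0482] [ 1.80e+02  1.00e-01 -4.49e+01] 0.0259
```

The nose is held at 135° with only a small side load. I'll release, rise straight up and look.

Request:
jog_arm([
  {"offset": [0,0,0],"roll": 0,"hand": 25},
  {"offset": [0,0,0],"roll": 0,"hand": 28},
  {"offset": [0,0,0],"roll": 0,"hand": 34},
  {"offset": [0,0,0],"roll": 0,"hand": 42},
  {"offset": [0,0,0],"roll": 0,"hand": 50},
  {"offset": [0,0,0],"roll": 0,"hand": 50},
  {"offset": [0,0,-15],"roll": 0,"hand": 50},
  {"offset": [0,0,-45],"roll": 0,"hand": 50},
  {"offset": [0,0,-80],"roll": 0,"hand": 50},
  {"offset": [-20,0,-120],"roll": 0,"hand": 50},
  {"offset": [-40,0,-150],"roll": 0,"hand": 50},
  {"offset": [-40,0,-150],"roll": 0,"hand": 50},
  {"offset": [-40,0,-150],"roll": 0,"hand": 50},
])

```text
clock: 22.83
tool_pos: [0.4995, -0.0354, 0.2014]
orientation: [-179.7, -0.1, -44.7]
force: [0.5, -0.7, 0.4]
opening: 0.0503
```

```bash
python3 - <<'E'
from h import *
w=snap('wrist','w9.png');s=snap('scene','s9.png');o=w['o'];print(o['clock'],o['tool_pos'],o['force'])
im=np.zeros((600,640,3),np.uint8);im[:400]=cv2.resize(w['img'][70:230,200:440],(600,400),interpolation=2)[:, :].repeat(1,0) if False else cv2.resize(w['img'][70:220,200:440],(640,400),interpolation=2)
im[400:,:300]=cv2.resize(s['img'][145:235,250:370],(300,200),interpolation=2)
cv2.imwrite('pics/c9.png',im[:,:,::-1])
E
```

```text
22.8333 [ 0.49954421 -0.03544208  0.20139961] [ 0.5295032  -0.71783937  0.44214724]
```

View pics/c9.png

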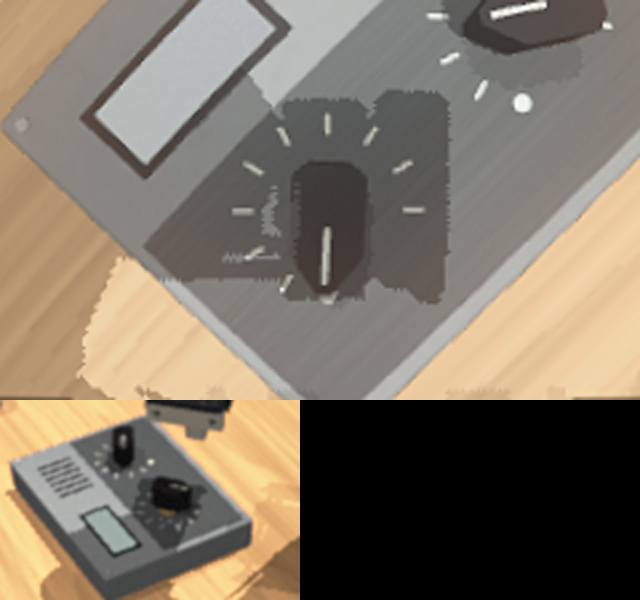

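The knob is on, with its nose over the off dot. The line runs (327,228)→(325,285) and the dot shows just past the tip at (330,298). One numeric check of angle and height.

```bash
python3 - <<'E'
from h import *
w=load('w9.png')
P=lambda x,y,z: onz(w,200+(x+.5)*240/640-.5,70+(y+.5)*150/400-.5,z)
a,b=P(327,228,.099),P(325,285,.099);d=b-a;print('line dir',np.degrees(np.arctan2(d[1],d[0])))
for z in (.099,.109): print(z,'width',np.linalg.norm(P(292,230,z)-P(368,230,z))*1e3,'nose',P(325,297,z))
print('dot vis',P(330,299,.055)); print(ctrl.get_obs()['clock'])
n=P(325,297,.099)-[.5268,-.0648,.099];print('nose from axis',n*1e3,np.hypot(*n[:2])*1e3,np.degrees(np.arctan2(n[1],n[0])))
E
```

```text
line dir 133.27766990296743
0.099 width 26.206665996487335 nose [ 0.50837271 -0.04506111  0.099     ]
0.109 width 25.28376571831085 nose [ 0.50971007 -0.04640659  0.109     ]
dot vis [ 0.500482   -0.03999749  0.055     ]
22.9333
nose from axis [-1.84272869e+01  1.97388872e+01 -2.77555756e-14] 27.00349179441729 133.0317755471254
```

```bash
python3 -c "
from plant import order; print(order.close_job())"
```

```text
the job is handed in; nothing more can be done
None
```

The knob is back on the D-shaft, pushed fully home, with its nose at the off dot. The gripper is clear of it, and I handed the job in at about 23 s.

- **Grasp:** The first grasp closed on air just above the knob and disturbed nothing. The wrist view puts the fingertips about 22 mm behind the stated TCP, although the description says 11 mm ahead. I went lower and gripped the knob at 26 mm.
- **Fitting:** I pressed at about 2.4 N while turning anticlockwise, and the force dropped to zero with the nose at about 72°, where the flats matched. The sprung ball showed as a small resistance of about 2.5 N and then a snap; I never read the full 8 N. I then pressed to a firm stop at 22 N (about 2.3 kg) near the expected height.
- **Turning:** I turned it 63° anticlockwise to 135° and released.

**Last checks:**
- **Nose direction:** The picture gives 133°, against about 135° for the dot. That 2° difference is about what reading the pixels allows.
- **Seating height:** The knob's apparent width is 26.2 mm at fully-home height, against a true 26. This suggests it is seated.
- **Side load:** About 5 N was on the knob just before release.
- **Other items:** I did not check the things on the bench one by one at the end. The arm touched nothing but the knob as far as the forces showed.

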